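# Take the lens off the copying camera

## Robot

A 7-joint arm with a two-finger parallel gripper is mounted at the origin on the work surface. World frame = base frame: x ahead of the robot, y to its left, z up, the work surface at z = 0. Lengths are in mm, angles in degrees, forces in N, time in s.
With the tool pointing down it reaches from about 400 to 925 mm from the base axis. Payload 5.6 kg.
Tool frame: the origin (TCP) lies at the very end of the fingers, on their centre line; the grasp point (between the pads) lies 19 mm behind it (env.hold_point_z is the distance from the TCP to the grasp point, in mm); z points along the fingers, y is the line along which they close (so a half turn about z gives the same grasp; the last joint's range is limited). The gripper opens to 85 mm and grips with 20 to 120 N. Pads are 22 mm wide; open, the fingers measure 114 mm over their backs; the gripper's body (76 mm by 85 mm) begins 54 mm behind the grasp point. The pads swing forward as they close: fully open they stand 13 mm farther back than shut.
Start: joints at [65.604, 26.786, -0.665, 91.828, 0.344, 61.387, -3.226], TCP at [242.748, -602.977, 231.29] pointing down, gripper open.
Joint ranges: [-144.91, 144.91], [-17.63, 115.5], [-89.93, 88.59], [15.96, 139.68], [-74.01, 254.01], [8.47, 105.57], [-167.45, 167.45]. Speed limits (degrees/s): [147.25, 147.25, 180, 180, 180, 180, 180].

## Interface

Orientations are given as [roll, pitch, yaw] about the fixed x, y, z axes, in that order (R = Rz(yaw) Ry(pitch) Rx(roll)).
In Python, from station import env, viewer, sign_off, spotter gives the robot as it stands.
- The arm moves only by the tool apply_moves, never from a script. Its argument "plan" is a list of rows, each an object with "gripper": the opening, from -1 (shut) to 1 (fully open), so that 0 is half open; "xyz": the shift along the tool's x, y, z in mm, a list of three; "twist": the turn about the tool's z in rad. A call has 1 to 8 rows; each row is the pose to reach, as a shift and turn from the pose commanded when the call began, along the tool's axes at that moment; what a row does not reach only later rows make up. A row lasts 1/12 s, in which the tool goes at most 41.7 mm and 7.16 degrees, less where a joint would pass 70% of its speed; a pose out of reach is approached as far as the arm can. A call with a gripper value outside its range is refused whole. The fingers move at their own pace and stop on an object; "grip_force" is the grip in N (left out, the last holds). Time passes only in rows, so rows that repeat a pose let the fingers close. It gives the time, the measured TCP pose, the force, the opening and the grip force at its end, in the units of the state.
- env.sense(): the state, without advancing time (a new reading comes with each control period).
- viewer.grab_frame(name): name is "side" or "top"; returns a dict with "image" (480x640x3 uint8, red, green, blue), "range_z" (480x640 float32, mm along the optical axis (not along the pixel's ray), 0 where there is no reading), "K" (3x3 intrinsics, pixels), "extrinsics" (4x4, takes a point from camera to world coordinates). Camera axes: x right, y down, z forward; pixel columns grow to the right and rows downward; lengths in mm; the calibration is good to about 2 mm. A picture is of the moment at which its call begins.
- sign_off(): hands the job in; it is judged then, once.
Trained networks look in the newest picture that a camera, given by its name, has taken for a name from the list of things; names that differ only in an ending like _2 or _b are one class to them, and where a whole thing is asked for, a point or a joint stands for the part that bears it (a point fixed in the world has none). Each returns a list of dicts, best first, with "score" (0 to 1); they miss things now and then, are a little off and sometimes report something else, mostly with a low value. They report only what shows in the picture. A call takes as long as a camera call. They do not tell look-alikes from the thing itself.
- spotter.boxes_of(camera, query): "centre" ([row, column] as shares, 0 to 1, of the picture: columns of its width, rows of its height, amid what is visible of it).
- spotter.masks_of(camera, query): "pixels" (480x640 bool, what is visible of it) and "centre" ([row, column] as shares, 0 to 1, of the picture: columns of its width, rows of its height, amid what is visible of it).
- spotter.tip_of(camera, query): "centre" ([row, column] as shares, 0 to 1, of the picture: columns of its width, rows of its height: a listed point, or the origin of a listed thing).
The state is a dict: "t": time; "joint_positions": joint angles; "joint_velocities": joint speeds; "joint_torque": joint torques, N m; "tool_pos": TCP position; "orientation": TCP orientation; "force": force on the tool from outside, world axes, zero at the start; "wrist_torque": the same for the moment, N m; "width": finger opening in mm; "grip_force": force on a finger pad.
Only numpy, scipy, OpenCV 4.12 (cv2) and the standard library are available. Lean on these libraries where they do the work, as an engineer would, in place of code of your own. Each camera call takes 0.05 s, during which the arm holds its last target. There are 200 camera calls.

## Task

The camera we photograph the books with is clamped face-up on its low stand. Push its lens release button right in, turn the lens counter-clockwise by a short quarter turn until it comes up against its stop, lift it straight off and stand it upright, fully seated, in its open rear cap on the table. Use a light hand throughout: do not strain the mount, press hard, drop the lens or touch the bare table with it, do not push the cap about, and leave everything else where it is.

Things in the scene. Friction and masses are not known exactly. Their poses are not given: they have to be found in the camera images.
- mount (a point): Centre of the steel mount ring's top face, 57 mm above the table, on the lens axis; z up. The camera: black, fixed, 146 mm long (y from -84 to +62), 94 mm (x -48 to +46), front face 54 mm above the table. Rubber hand grip, 20 mm above the front face, at y -83 to -56; viewfinder hump at -x, clamp post (60 mm high) at x +64 to +84. Ring: 66 mm outside.
- release_top (a point): Centre of the top of the lens release button on the camera's front: round, 15 mm wide, black, 50 mm from the lens axis along +y of the camera, standing 6 mm proud of the front face, 60 mm above the table. Pressed straight down; drag about 4 N, then a hard end. It stays where it is pushed. It carries a 4 mm steel lock pin that stands in a notch of the lens flange, 29.5 mm from the axis.
- release (a joint): How far the release button is pushed in, m: 0 out, 0.0045 fully in. Below about 0.004 its pin still locks the lens against turning either way.
- lens_mid (a point): Centre of the black lens with ribbed focus ring, on its axis, half-way up: 31 mm above the lens's flange face, so 88 mm above the table while mounted. Lens: 0.22 to 0.37 kg, barrel 58 mm across and rigid from 4 to 58 mm above the flange face; steel flange 63 mm across, 4 mm thick. Below the flange a rear tube with two lugs, 8 mm deep, 49 mm across. Its axes agree with the camera's while locked.
- lens: The same lens; origin at the centre of its flange face (underside of the 4 mm steel flange), z up along its axis. In the mount it has only 0.6 mm of sideways and 0.8 mm of axial play and springs drag on it (about 0.1 N m). It turns counter-clockwise seen from above to a hard stop; how far differs from mount to mount, 67 to 85 degrees, and must be felt. Only in the last 4 degrees before the stop do its lugs clear the mount and let it be lifted.
- camera: The camera with its stand, fixed to the table. Origin on the lens axis at table height; z up, y along the camera's long side towards the release button, -x towards its viewfinder hump.
- cap_rim (a point): Centre of the open top of the lens's rear cap: a black plastic cup lying open side up on the table, 13 mm high, 63 mm outside, 54 mm inside, 10 mm deep, 40 g, loose. The lens seats in it with its rear tube inside and its flange flat on the rim (flange face 13 mm above the table, lens centre 44 mm).
- rear_cap: The same rear cap; origin at the centre of its underside, z up.
- front_cap: Flat black front lens cap, disc 58 mm across, 6 mm thick, near the rear cap; leave it. Origin under its centre.
- blower: Black rubber dust blower, a bulb 54 mm across standing with its nozzle up, 100 mm high; leave it. Origin under its centre.
- book: Thick white book lying flat, 130 x 190 x 55 mm; leave it. Origin under its centre.
- phone: Phone lying flat, 72 x 150 x 8 mm; leave it. Origin under its centre.
- marker: Marker pen lying flat, 140 mm long, 18 mm thick; leave it. Origin under its middle.
- tape_roll: Roll of packing tape lying flat, 100 mm across, 48 mm high; leave it. Origin under its centre.
- card_case: Grey memory card case, 55 x 80 x 16 mm; leave it. Origin under its centre.
- mug: White mug, 80 mm across, 90 mm high; leave it. Origin under its centre.
Mind the look-alikes: they are no part of the job. What is shaped like the rear_cap but red is not meant.

How it is judged:
By the outcome, as a careful person would: the job done as asked, in the order asked, and still so for the second after the job is handed in, with the robot touching nothing.
It also fails if it takes over 72 s, if anything falls off the work surface, if the arm or the gripper's body presses on something with over 40 N, if the wrist force passes 120 N, or if a joint passes its speed limit or range.

## Working session

There is one attempt and no reset: what is moved stays moved. The work goes in short steps, Python scripts to look and compute and a tool call to move; the robot and the scene stay as the last step left them, time stands still between calls to the robot, and variables do not carry over. Pictures are saved under pics/ and viewed, at most 10 in all, crops included, and the job is handed in when it is done.

Besides the shell and the picture viewer there is one more tool, called after "Emit:" by a JSON object that holds its "method" and its "body", one argument or row to a line. apply_moves: Moves the arm, as the interface text tells. Its arguments: {"type":"object","properties":{"plan":{"type":"array"},"grip_force":{"type":"number"}},"required":["plan"]}

```bash
mkdir -p pics
cat > h.py <<'E'
import numpy as np, cv2
from station import env, viewer, sign_off, spotter
def world(f,u,v,z=None):
    """pixel (u col, v row)-> world; z given: intersect plane, else depth"""
    K,T=f["K"],f["extrinsics"]; r=np.linalg.inv(K)@[u,v,1]
    if z is None: return T[:3,:3]@(r*f["range_z"][int(v),int(u)])+T[:3,3]
    d=T[:3,:3]@r; return T[:3,3]+d*(z-T[2,3])/d[2]
def proj(f,p):
    T=f["extrinsics"]; c=T[:3,:3].T@(np.asarray(p)-T[:3,3]); q=f["K"]@c; return q[:2]/q[2]
def save(f,n,img=None): cv2.imwrite(f"pics/{n}.png",cv2.cvtColor(f["image"] if img is None else img,cv2.COLOR_RGB2BGR))
E
python3 - <<'E'
from h import *
Z=dict(mount=57,release_top=60,lens_mid=88,cap_rim=13,rear_cap=0,camera=0,front_cap=0,blower=0)
for c in("top","side"):
    f=viewer.grab_frame(c); save(f,c+"0"); print(c,f["extrinsics"][:3].round(2).tolist(),f["K"][0,0])
    for q,z in Z.items():
        for d in spotter.tip_of(c,q)[:4]:
            r,k=d["centre"]; print(q,round(d["score"],2),int(k*640),int(r*480),world(f,k*640,r*480,z).round(0))
print(env.sense())
E
```

```text
top [[-0.01, -0.98, 0.17, 299.69], [-1.0, 0.01, 0.01, 31.47], [-0.01, -0.17, -0.98, 1447.57]] 585.3841058669718
mount 0.97 410 246 [ 514. -153.   57.]
release_top 0.57 387 243 [521. -99.  60.]
lens_mid 0.94 412 241 [ 521. -156.   88.]
cap_rim 0.97 250 235 [552. 236.  13.]
cap_rim 0.8 201 236 [550. 360.  13.]
cap_rim 0.27 491 194 [ 651. -368.   13.]
rear_cap 0.84 201 239 [545. 363.   0.]
rear_cap 0.76 250 235 [555. 240.   0.]
rear_cap 0.53 176 306 [378. 420.   0.]
camera 0.59 409 247 [ 522. -159.    0.]
front_cap 0.92 282 236 [552. 157.   0.]
blower 0.85 356 252 [508. -27.   0.]
blower 0.6 413 240 [ 537. -170.    0.]
side [[1.0, -0.0, 0.04, 497.31], [-0.03, -0.62, 0.79, -816.89], [0.02, -0.79, -0.62, 739.27]] 469.2831022370861
mount 0.8 321 294 [ 517. -157.   57.]
lens_mid 0.86 320 285 [ 513. -162.   88.]
cap_rim 0.78 330 200 [549. 240.  13.]
cap_rim 0.6 327 177 [543. 356.  13.]
rear_cap 0.79 332 205 [553. 233.   0.]
rear_cap 0.71 325 178 [539. 373.   0.]
camera 0.56 324 312 [ 522. -155.    0.]
front_cap 0.61 359 165 [646. 446.   0.]
front_cap 0.5 334 221 [557. 161.   0.]
blower 0.69 318 271 [513. -30.   0.]
{'t': 0.9, 'joint_positions': array([65.60262001, 26.78247127, -0.66522409, 91.82590108,  0.34354232,
       61.38616163, -3.22632225]), 'joint_velocities': array([ 0.05139142, -0.02980273, -0.00398468, -0.00350374, -0.04948289,
       -0.0129699 , -0.01774899]), 'joint_torque': array([ 5.99257455e-04, -5.32218468e+01,  2.15891527e-02, -2.51632833e+01,
        1.14457952e-02,  1.25698163e-03,  7.08929150e-06]), 'tool_pos': array([ 242.77683438, -602.99396291,  231.3426349 ]), 'orientation': array([1.79992460e+02, 1.43591852e-03, 2.19294105e+01]), 'force': array([-0.36335977,  0.31760844, -0.60751082]), 'wrist_torque': array([0.02026977, 0.04316092, 0.05477568]), 'grip_force': 0.0, 'width': 85.52474553544164}
```

Run:
```python
from h import *
a=cv2.imread("pics/top0.png")
cam=cv2.resize(a[190:300,330:460],None,fx=3.8,fy=3.8,interpolation=cv2.INTER_CUBIC)
cap=cv2.resize(a[190:300,170:300],None,fx=2.3,fy=2.3,interpolation=cv2.INTER_CUBIC)
o=np.zeros((cam.shape[0],cam.shape[1]+cap.shape[1],3),np.uint8);o[:,:cam.shape[1]]=cam;o[:cap.shape[0],cam.shape[1]:]=cap
print(o.shape);cv2.imwrite("pics/crop0.png",o)
```

```text
(418, 793, 3)
```

View pics/top0.png

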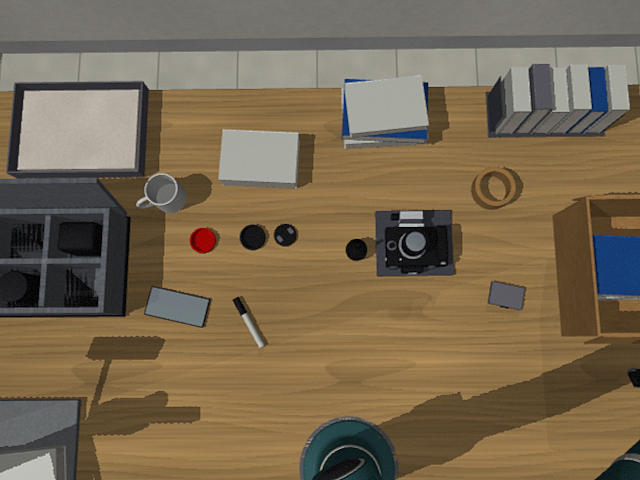

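View pics/crop0.png

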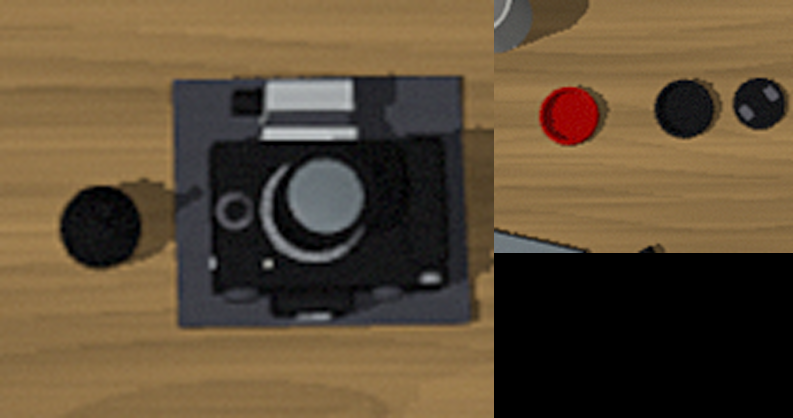

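View pics/side0.png

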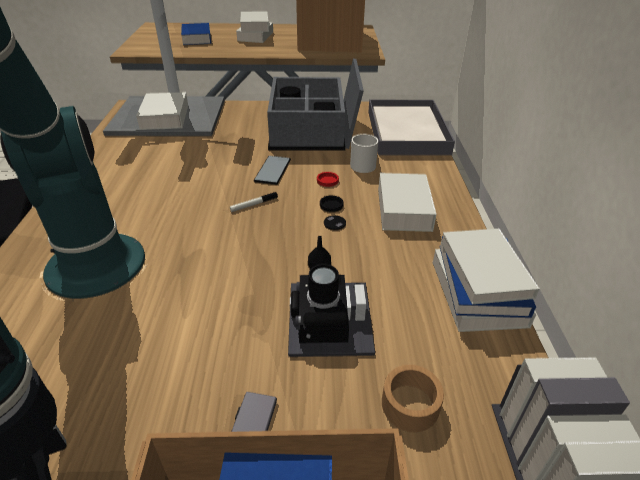

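The black open cup at top (252,236) is the rear cap: it is black and hollow. The red cup at (203,240) is the look-alike, and the disc at (286,235) is the front cap. The blower is at (356,250). The camera is at about (415,245), with its release ring at about (392,245), which is to its +y (world +y).

Run:
```python
from h import *
def cloud(f):
    v,u=np.mgrid[:480,:640]; r=np.linalg.inv(f["K"])@np.stack([u.ravel()+.0,v.ravel(),np.ones(u.size)])
    p=(f["extrinsics"][:3,:3]@(r*f["range_z"].ravel())).T+f["extrinsics"][:3,3]
    return p,u.ravel(),v.ravel()
def near(p,c,r,z0,z1): return (np.hypot(*(p[:,:2]-c).T)<r)&(p[:,2]>z0)&(p[:,2]<z1)
for c in("top","side"):
    f=viewer.grab_frame(c); p,u,v=cloud(f); print(c)
    m=near(p,(516,-156),60,112,126); q=p[m]
    for n,qq in(("lenstop",q),("caprim",p[near(p,(552,237),45,9,18)]),("button",p[near(p,(518,-104),16,57.5,65)]),("plate",p[near(p,(518,-150),160,3,30)]),("blower",p[near(p,(510,-28),45,50,110)]),("grip",p[near(p,(518,-150),110,68,82)]),("post",p[near(p,(590,-156),30,50,70)])):
        if len(qq)<4: print(n,len(qq)); continue
        (cx,cy),r=cv2.minEnclosingCircle(qq[:,:2].astype(np.float32))
        print(n,len(qq),qq.mean(0).round(1),"circ",round(cx,1),round(cy,1),round(r,1),"med z",np.median(qq[:,2]).round(1),"min",qq.min(0).round(0),"max",qq.max(0).round(0), cv2.minAreaRect(qq[:,:2].astype(np.float32)) if n in("plate","grip","post") else "")
    for q,z in dict(release_top=60,mount=57).items():
        for d in spotter.tip_of(c,q)[:3]:
            r,k=d["centre"]; print(q,round(d["score"],2),world(f,k*640,r*480,z).round(1))
    for q,z in dict(cap_rim=13,rear_cap=0).items():
        for d in spotter.tip_of(c,q)[:2]:
            r,k=d["centre"]; print(q,round(d["score"],2),world(f,k*640,r*480,z).round(1))
```

```text
top
lenstop 166 [ 518.6 -158.8  114.4] circ 517.5 -156.9 29.3 med z 114.0 min [ 489. -185.  112.] max [ 546. -129.  120.] 
caprim 121 [549.4 234.1  12.3] circ 549.2 234.4 32.5 med z 11.9 min [518. 203.   9.] max [580. 266.  17.] 
button 30 [ 515.5 -105.8   59.6] circ 514.4 -105.9 11.5 med z 58.9 min [ 503. -117.   58.] max [523. -95.  64.] 
plate 2442 [ 526.1 -158.8    8.1] circ 518.0 -150.2 159.7 med z 7.5 min [ 361. -308.    3.] max [674.   9.  30.] ((516.3081665039062, -149.27415466308594), (311.822021484375, 316.51849365234375), 3.4726922512054443)
blower 184 [511.6 -23.   61.8] circ 511.7 -21.6 21.7 med z 58.6 min [493. -43.  50.] max [532.  -2. 103.] 
grip 330 [ 518.6 -221.    72.3] circ 517.3 -189.8 60.9 med z 71.8 min [ 472. -240.   68.] max [ 561. -129.   82.] ((516.409423828125, -184.4483642578125), (89.61421203613281, 110.52644348144531), 0.12503251433372498)
post 286 [ 585.5 -157.5   56.4] circ 588.9 -157.0 28.9 med z 56.5 min [ 560. -185.   50.] max [ 602. -129.   65.] ((580.9066772460938, -157.24160766601562), (56.1843147277832, 41.10786056518555), 89.78665161132812)
re
[... 760 characters left out ...]
495. -47.  50.] max [531. -21. 101.] 
grip 632 [ 520.1 -221.8   73.5] circ 518.0 -208.6 52.4 med z 73.6 min [ 472. -244.   68.] max [ 562. -164.   82.] ((516.8489379882812, -204.6639862060547), (90.07451629638672, 79.11585235595703), 1.346333622932434)
post 354 [ 583.1 -159.    57. ] circ 586.4 -158.5 28.0 med z 58.3 min [ 561. -186.   50.] max [ 602. -133.   63.] ((581.485107421875, -159.48587036132812), (52.50597381591797, 41.38867950439453), 89.56497192382812)
mount 0.69 [ 521.1 -208.6   57. ]
mount 0.65 [ 510.1 -161.    57. ]
mount 0.43 [385.4 314.3  57. ]
cap_rim 0.86 [549.4 228.2  13. ]
cap_rim 0.54 [541.6 371.   13. ]
rear_cap 0.86 [543.1 389.    0. ]
rear_cap 0.73 [558.  227.4   0. ]
```

Lens axis is about (518,-157) and the button about (518,-107), with camera yaw about 0. The cap rim is about (549,234). The heights agree with those given. Next I move above the button with fingers shut and tool x along world +y (yaw 90).

Emit:
{"method": "apply_moves", "body": {
  "plan": [
    {"gripper": -1,"xyz": [28,-22,0],"twist": -0.1},
    {"gripper": -1,"xyz": [55,-45,0],"twist": -0.2},
    {"gripper": -1,"xyz": [83,-67,0],"twist": -0.3},
    {"gripper": -1,"xyz": [110,-90,0],"twist": -0.4},
    {"gripper": -1,"xyz": [138,-112,0],"twist": -0.5},
    {"gripper": -1,"xyz": [165,-134,0],"twist": -0.6},
    {"gripper": -1,"xyz": [193,-157,0],"twist": -0.7},
    {"gripper": -1,"xyz": [220,-179,0],"twist": -0.8}
  ],
  "grip_force": 30
}}

```text
t: 2.07
tool_pos: [380.6, -353.1, 231.6]
orientation: [180.0, 0.0, 68.0]
force: [0.7, 0.7, -0.4]
width: -0.1
grip_force: 0.0
```

Emit:
{"method": "apply_moves", "body": {
  "plan": [
    {"gripper": -1,"xyz": [35,4,0],"twist": -0.05},
    {"gripper": -1,"xyz": [70,8.5,0],"twist": -0.1},
    {"gripper": -1,"xyz": [105,13,10],"twist": -0.15},
    {"gripper": -1,"xyz": [140,17,20],"twist": -0.2},
    {"gripper": -1,"xyz": [175,21,35],"twist": -0.25},
    {"gripper": -1,"xyz": [210,26,50],"twist": -0.3},
    {"gripper": -1,"xyz": [245,30,70],"twist": -0.35},
    {"gripper": -1,"xyz": [279.7,34.2,90],"twist": -0.388}
  ]
}}

```text
t: 2.73
tool_pos: [518.5, -107.5, 141.1]
orientation: [179.9, 0.0, 90.1]
force: [0.9, -0.5, -0.0]
width: 0.0
grip_force: 0.0
```

Run:
```python
from h import *
s=env.sense(); print(s["tool_pos"].round(2),s["orientation"].round(2),s["joint_positions"].round(0),s["force"])
out=[]
for c in("top","side"):
    f=viewer.grab_frame(c); 
    t=proj(f,s["tool_pos"]); b=proj(f,(518,-107,60)); print(c,t,b)
    u,v=map(int,b); im=f["image"].copy(); cv2.circle(im,tuple(map(int,t)),1,(255,0,0),-1); cv2.circle(im,(u,v),1,(0,255,0),-1)
    out.append(cv2.resize(im[v-60:v+60,u-50:u+50],None,fx=4,fy=4,interpolation=cv2.INTER_CUBIC))
save(f,"btn",np.hstack(out))
```

```text
[ 518.5  -107.51  141.07] [1.7991e+02 3.0000e-02 9.0100e+01] [ 29.  25. -26. 112.  14.  47.  -4.] [ 0.89396635 -0.45199926 -0.03458625]
top [394.5076729  239.02394805] [390.85645435 244.85254535]
side [322.85549614 246.31613548] [322.16628246 275.91706767]
```

View pics/btn.png

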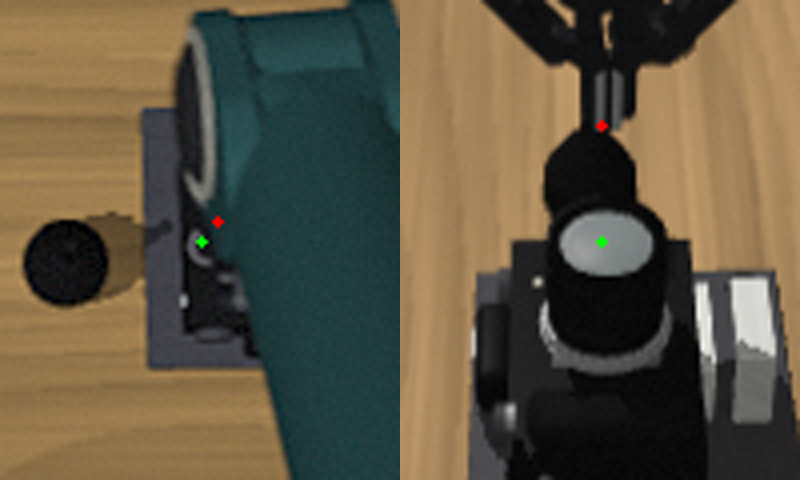

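The green mark sits on the button ring in the top view (202,243 in the crop). In the side view the fingertips line up with the lens. I descend gently.

Emit:
{"method": "apply_moves", "body": {
  "plan": [
    {"gripper": -1,"xyz": [0,-1,20],"twist": 0},
    {"gripper": -1,"xyz": [0,-1,40],"twist": 0},
    {"gripper": -1,"xyz": [0,-1,60],"twist": 0},
    {"gripper": -1,"xyz": [0,-1,72],"twist": 0},
    {"gripper": -1,"xyz": [0,-1,77],"twist": 0},
    {"gripper": -1,"xyz": [0,-1,77],"twist": 0},
    {"gripper": -1,"xyz": [0,-1,77],"twist": 0}
  ]
}}

```text
t: 3.42
tool_pos: [516.9, -109.1, 64.9]
orientation: [180.0, 0.0, 90.0]
force: [-0.2, 0.8, -0.3]
width: 0.2
grip_force: 0.0
```

Emit:
{"method": "apply_moves", "body": {
  "plan": [
    {"gripper": -1,"xyz": [0,0,1],"twist": 0},
    {"gripper": -1,"xyz": [0,0,2],"twist": 0},
    {"gripper": -1,"xyz": [0,0,3],"twist": 0},
    {"gripper": -1,"xyz": [0,0,4],"twist": 0},
    {"gripper": -1,"xyz": [0,0,5],"twist": 0},
    {"gripper": -1,"xyz": [0,0,5.5],"twist": 0},
    {"gripper": -1,"xyz": [0,0,6],"twist": 0},
    {"gripper": -1,"xyz": [0,0,6],"twist": 0}
  ]
}}

```text
t: 4.08
tool_pos: [516.8, -108.9, 58.5]
orientation: [180.0, 0.0, 90.0]
force: [0.0, 0.4, 4.2]
width: -0.1
grip_force: 1.9
```

Emit:
{"method": "apply_moves", "body": {
  "plan": [
    {"gripper": -1,"xyz": [0.5,0,0.5],"twist": 0},
    {"gripper": -1,"xyz": [1,0,1],"twist": 0},
    {"gripper": -1,"xyz": [1,0,1.5],"twist": 0},
    {"gripper": -1,"xyz": [1,0,2],"twist": 0},
    {"gripper": -1,"xyz": [1,0,2.3],"twist": 0},
    {"gripper": -1,"xyz": [1,0,2.3],"twist": 0}
  ]
}}

```text
t: 4.58
tool_pos: [516.7, -108.1, 56.0]
orientation: [180.0, 0.0, 90.0]
force: [0.5, -1.8, 3.5]
width: 0.1
grip_force: 1.7
```

Emit:
{"method": "apply_moves", "body": {
  "plan": [
    {"gripper": -1,"xyz": [0,0,0.2],"twist": 0},
    {"gripper": -1,"xyz": [0,0,0.4],"twist": 0},
    {"gripper": -1,"xyz": [0,0,0.5],"twist": 0},
    {"gripper": -1,"xyz": [0,0,0.5],"twist": 0}
  ]
}}

```text
t: 4.92
tool_pos: [516.6, -107.8, 55.5]
orientation: [180.0, 0.0, 90.0]
force: [1.3, -2.7, 3.5]
width: 0.3
grip_force: 1.9
```

Emit:
{"method": "apply_moves", "body": {
  "plan": [
    {"gripper": -1,"xyz": [0,0,0.2],"twist": 0},
    {"gripper": -1,"xyz": [0,0,0.4],"twist": 0},
    {"gripper": -1,"xyz": [0,0,0.4],"twist": 0}
  ]
}}

```text
t: 5.17
tool_pos: [516.6, -107.8, 55.4]
orientation: [180.0, 0.0, 90.0]
force: [-0.2, -2.6, 6.1]
width: 0.2
grip_force: 3.4
```

Emit:
{"method": "apply_moves", "body": {
  "plan": [
    {"gripper": -1,"xyz": [0,0,0.2],"twist": 0},
    {"gripper": -1,"xyz": [0,0,0.3],"twist": 0},
    {"gripper": -1,"xyz": [0,0,0.3],"twist": 0}
  ]
}}

```text
t: 5.42
tool_pos: [516.7, -107.7, 55.4]
orientation: [180.0, 0.0, 90.0]
force: [-0.7, -3.8, 8.6]
width: -0.0
grip_force: 4.6
```

The hard end is at 55.4 mm and the force has risen, so the button is fully in. I back off, open and go above the lens.

Emit:
{"method": "apply_moves", "body": {
  "plan": [
    {"gripper": -1,"xyz": [0,0,-20],"twist": 0},
    {"gripper": -1,"xyz": [0,0,-55],"twist": 0},
    {"gripper": -1,"xyz": [0,0,-90],"twist": 0},
    {"gripper": 1,"xyz": [0,0,-110],"twist": 0},
    {"gripper": 1,"xyz": [-20,0,-115],"twist": 0},
    {"gripper": 1,"xyz": [-40,0,-115],"twist": 0},
    {"gripper": 1,"xyz": [-49,0,-115],"twist": 0},
    {"gripper": 1,"xyz": [-49,0,-115],"twist": 0}
  ]
}}

```text
t: 6.08
tool_pos: [515.6, -158.3, 168.9]
orientation: [-179.9, -0.0, 89.8]
force: [0.7, 0.3, -0.8]
width: 60.3
grip_force: 0.0
```

Run:
```python
from h import *
s=env.sense(); print(s["tool_pos"].round(2),s["orientation"].round(2),s["width"],s["force"])
f=viewer.grab_frame("side"); b=proj(f,(517,-157,140)); t=proj(f,s["tool_pos"]); print(t, proj(f,(517,-157,119)))
u,v=map(int,b); im=f["image"].copy()
save(f,"grasp",cv2.resize(im[v-60:v+60,u-75:u+75],None,fx=5,fy=5,interpolation=cv2.INTER_CUBIC)); print(u-75,v-60)
```

```text
[ 515.56 -158.3   168.89] [-1.799e+02 -3.000e-02  8.981e+01] 60.33603424175553 [ 0.68760813  0.28790489 -0.83162884]
[321.99686134 252.50802156] [322.4647811  271.70222789]
247 203
```

View pics/grasp.png

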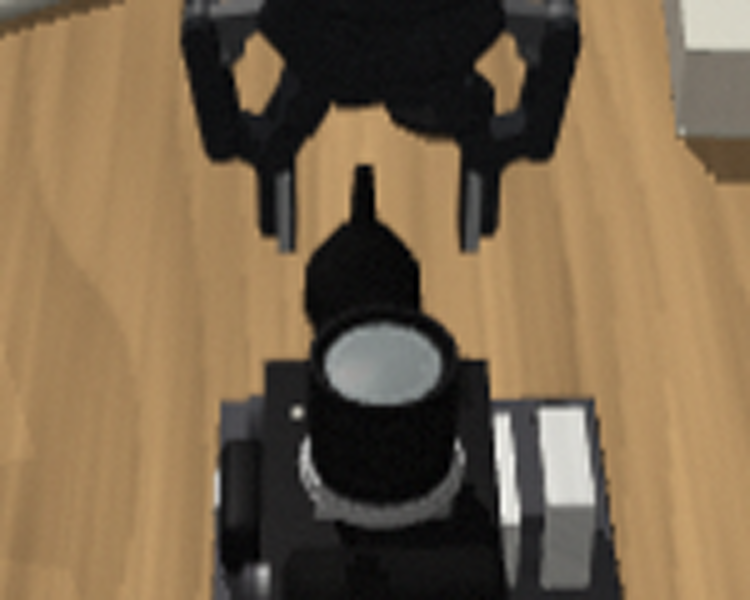

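Side crop: the finger gap is centred at column 378 and the lens at column 384, so the lens is about 2.5 mm farther in +x, at x about 518. I correct while coming down to just above the lens.

Emit:
{"method": "apply_moves", "body": {
  "plan": [
    {"gripper": 1,"xyz": [0,1,8],"twist": 0},
    {"gripper": 1,"xyz": [0,1,16],"twist": 0},
    {"gripper": 1,"xyz": [0,1,24],"twist": 0},
    {"gripper": 1,"xyz": [0,1,28],"twist": 0},
    {"gripper": 1,"xyz": [0,1,28],"twist": 0}
  ]
}}

```text
t: 6.55
tool_pos: [516.5, -155.9, 140.0]
orientation: [-179.8, -0.1, 90.1]
force: [-0.8, 0.7, -1.1]
width: 85.2
grip_force: 0.0
```

Emit:
{"method": "apply_moves", "body": {
  "plan": [
    {"gripper": 1,"xyz": [-1,1.5,15],"twist": 0},
    {"gripper": 1,"xyz": [-1,1.5,30],"twist": 0},
    {"gripper": 1,"xyz": [-1,1.5,45],"twist": 0},
    {"gripper": 1,"xyz": [-1,1.5,58],"twist": 0},
    {"gripper": 1,"xyz": [-1,1.5,64],"twist": 0},
    {"gripper": 0.5,"xyz": [-1,1.5,64],"twist": 0},
    {"gripper": 0.5,"xyz": [-1,1.5,64],"twist": 0},
    {"gripper": 0.5,"xyz": [-1,1.5,64],"twist": 0}
  ]
}}

```text
t: 7.22
tool_pos: [519.6, -157.8, 78.5]
orientation: [179.9, 0.0, 90.0]
force: [0.6, 0.8, -0.0]
width: 64.1
grip_force: 0.0
```

Run:
```python
from h import *
s=env.sense(); print(s["tool_pos"].round(2),s["orientation"].round(2),s["width"],s["force"],s["wrist_torque"])
f=viewer.grab_frame("side"); b=proj(f,(517,-157,100)); 
u,v=map(int,b); im=f["image"].copy()
save(f,"grasp2",cv2.resize(im[v-40:v+35,u-50:u+50],None,fx=7,fy=7,interpolation=cv2.INTER_CUBIC)); print(u-50,v-40)
```

```text
[ 519.6  -157.8    78.45] [1.7993e+02 2.0000e-02 9.0000e+01] 64.06234322327474 [ 0.59758178  0.82509612 -0.00869048] [ 0.00229712 -0.01830667  0.00673737]
272 238
```

View pics/grasp2.png

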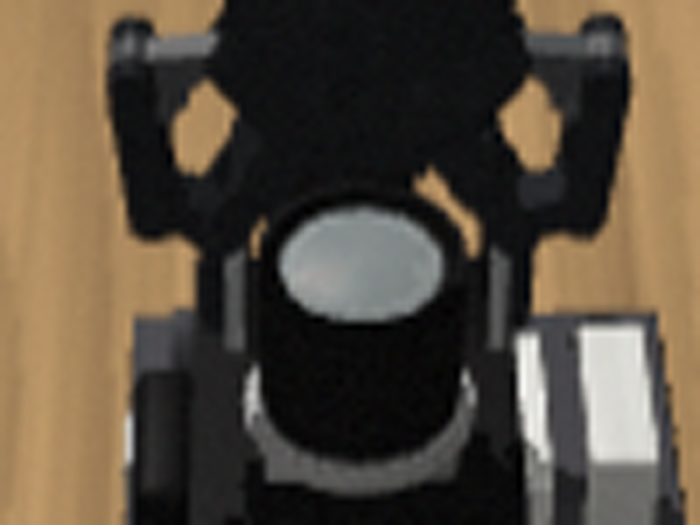

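Pads are centred at column 367 and the lens at 362, so the tool is about 1.3 mm too far in +x. I correct and close gently.

Emit:
{"method": "apply_moves", "body": {
  "plan": [
    {"gripper": 0.5,"xyz": [0,-1.3,0],"twist": 0},
    {"gripper": 0.5,"xyz": [0,-1.3,0],"twist": 0},
    {"gripper": 0.42,"xyz": [0,-1.3,0],"twist": 0},
    {"gripper": 0.4,"xyz": [0,-1.3,0],"twist": 0},
    {"gripper": 0.38,"xyz": [0,-1.3,0],"twist": 0},
    {"gripper": 0.37,"xyz": [0,-1.3,0],"twist": 0},
    {"gripper": 0.36,"xyz": [0,-1.3,0],"twist": 0},
    {"gripper": 0.36,"xyz": [0,-1.3,0],"twist": 0}
  ],
  "grip_force": 20
}}

```text
t: 7.93
tool_pos: [518.4, -157.9, 78.1]
orientation: [179.9, 0.0, 90.0]
force: [2.6, 0.3, 1.1]
width: 58.1
grip_force: 1.0
```

Emit:
{"method": "apply_moves", "body": {
  "plan": [
    {"gripper": 0.36,"xyz": [0,0.3,0],"twist": 0},
    {"gripper": 0.3,"xyz": [0,0.3,0],"twist": 0},
    {"gripper": 0.2,"xyz": [0,0.3,0],"twist": 0},
    {"gripper": 0.2,"xyz": [0,0.3,0],"twist": 0},
    {"gripper": 0.2,"xyz": [0,0.3,0],"twist": 0}
  ],
  "grip_force": 25
}}

```text
t: 8.35
tool_pos: [518.5, -157.9, 78.2]
orientation: [179.9, 0.0, 90.0]
force: [2.2, -0.2, 6.0]
width: 57.1
grip_force: 26.5
```

Run:
```python
from h import *
s=env.sense(); print({k:np.round(s[k],2) for k in("tool_pos","orientation","width","grip_force","force","wrist_torque")})
```

```text
{'tool_pos': array([ 518.49, -157.89,   78.15]), 'orientation': array([1.7994e+02, 2.0000e-02, 9.0000e+01]), 'width': np.float64(57.08), 'grip_force': np.float64(26.47), 'force': array([ 2.22, -0.16,  6.02]), 'wrist_torque': array([ 0.02, -0.39, -0.  ])}
```

Emit:
{"method": "apply_moves", "body": {
  "plan": [
    {"gripper": 0.2,"xyz": [0,0.2,-0.2],"twist": 0},
    {"gripper": 0.2,"xyz": [0,0.2,-0.3],"twist": -0.05},
    {"gripper": 0.2,"xyz": [0,0.2,-0.3],"twist": -0.1},
    {"gripper": 0.2,"xyz": [0,0.2,-0.3],"twist": -0.15},
    {"gripper": 0.2,"xyz": [0,0.2,-0.3],"twist": -0.2},
    {"gripper": 0.2,"xyz": [0,0.2,-0.3],"twist": -0.25},
    {"gripper": 0.2,"xyz": [0,0.2,-0.3],"twist": -0.3},
    {"gripper": 0.2,"xyz": [0,0.2,-0.3],"twist": -0.3}
  ]
}}

```text
t: 9.02
tool_pos: [518.1, -158.3, 78.2]
orientation: [-180.0, 0.0, 107.3]
force: [0.2, -1.3, 5.6]
width: 57.1
grip_force: 26.6
```

```bash
cat > s.py <<'E'
from h import *
s=env.sense(); print({k:np.round(s[k],2).tolist() for k in("tool_pos","orientation","width","grip_force","force","wrist_torque")})
E
python3 s.py
```

```text
{'tool_pos': [518.09, -158.34, 78.18], 'orientation': [-179.99, 0.02, 107.27], 'width': 57.13, 'grip_force': 26.65, 'force': [0.16, -1.33, 5.63], 'wrist_torque': [-0.12, -0.29, 0.15]}
```

Emit:
{"method": "apply_moves", "body": {
  "plan": [
    {"gripper": 0.2,"xyz": [0,0,-0.2],"twist": -0.05},
    {"gripper": 0.2,"xyz": [0,0,-0.3],"twist": -0.1},
    {"gripper": 0.2,"xyz": [0,0,-0.3],"twist": -0.15},
    {"gripper": 0.2,"xyz": [0,0,-0.3],"twist": -0.2},
    {"gripper": 0.2,"xyz": [0,0,-0.3],"twist": -0.25},
    {"gripper": 0.2,"xyz": [0,0,-0.3],"twist": -0.3},
    {"gripper": 0.2,"xyz": [0,0,-0.3],"twist": -0.35},
    {"gripper": 0.2,"xyz": [0,0,-0.3],"twist": -0.35}
  ]
}}

```text
t: 9.68
tool_pos: [517.9, -158.2, 78.2]
orientation: [-180.0, -0.0, 127.3]
force: [0.3, -0.1, 2.9]
width: 57.4
grip_force: 26.5
```

```bash
python3 s.py
```

```text
{'tool_pos': [517.95, -158.19, 78.16], 'orientation': [-179.98, -0.01, 127.27], 'width': 57.35, 'grip_force': 26.53, 'force': [0.35, -0.11, 2.85], 'wrist_torque': [-0.13, -0.29, 0.06]}
```

Emit:
{"method": "apply_moves", "body": {
  "plan": [
    {"gripper": 0.2,"xyz": [0,0,0],"twist": -0.06},
    {"gripper": 0.2,"xyz": [0,0,0],"twist": -0.12},
    {"gripper": 0.2,"xyz": [0,0,0],"twist": -0.18},
    {"gripper": 0.2,"xyz": [0,0,0],"twist": -0.24},
    {"gripper": 0.2,"xyz": [0,0,0],"twist": -0.3},
    {"gripper": 0.2,"xyz": [0,0,0],"twist": -0.36},
    {"gripper": 0.2,"xyz": [0,0,0],"twist": -0.42},
    {"gripper": 0.2,"xyz": [0,0,0],"twist": -0.42}
  ]
}}

```text
t: 10.35
tool_pos: [517.9, -157.7, 78.2]
orientation: [180.0, -0.0, 151.3]
force: [0.1, -0.3, 3.5]
width: 57.4
grip_force: 27.0
```

```bash
python3 s.py
```

```text
{'tool_pos': [517.92, -157.73, 78.17], 'orientation': [180.0, -0.04, 151.31], 'width': 57.36, 'grip_force': 27.03, 'force': [0.14, -0.34, 3.53], 'wrist_torque': [-0.04, -0.23, 0.08]}
```

Emit:
{"method": "apply_moves", "body": {
  "plan": [
    {"gripper": 0.2,"xyz": [0,0,0],"twist": -0.03},
    {"gripper": 0.2,"xyz": [0,0,0],"twist": -0.06},
    {"gripper": 0.2,"xyz": [0,0,0],"twist": -0.09},
    {"gripper": 0.2,"xyz": [0,0,0],"twist": -0.09}
  ]
}}

```text
t: 10.68
tool_pos: [518.0, -157.7, 78.2]
orientation: [180.0, -0.0, 156.4]
force: [1.4, -1.1, 3.0]
width: 57.4
grip_force: 26.9
```

```bash
python3 s.py
```

```text
{'tool_pos': [518.04, -157.68, 78.16], 'orientation': [179.99, -0.02, 156.37], 'width': 57.43, 'grip_force': 26.92, 'force': [1.41, -1.13, 2.97], 'wrist_torque': [0.03, -0.4, 0.08]}
```

Emit:
{"method": "apply_moves", "body": {
  "plan": [
    {"gripper": 0.2,"xyz": [0,0,0],"twist": -0.02},
    {"gripper": 0.2,"xyz": [0,0,0],"twist": -0.04},
    {"gripper": 0.2,"xyz": [0,0,0],"twist": -0.06},
    {"gripper": 0.2,"xyz": [0,0,0],"twist": -0.06}
  ]
}}

```text
t: 11.02
tool_pos: [518.2, -157.6, 78.2]
orientation: [180.0, -0.0, 159.9]
force: [2.6, -0.2, -0.7]
width: 57.8
grip_force: 26.7
```

```bash
python3 s.py
```

```text
{'tool_pos': [518.2, -157.62, 78.23], 'orientation': [179.98, -0.01, 159.95], 'width': 57.76, 'grip_force': 26.74, 'force': [2.64, -0.16, -0.73], 'wrist_torque': [-0.0, -0.53, -0.01]}
```

Emit:
{"method": "apply_moves", "body": {
  "plan": [
    {"gripper": 0.2,"xyz": [0,0,0],"twist": -0.02},
    {"gripper": 0.2,"xyz": [0,0,0],"twist": -0.04},
    {"gripper": 0.2,"xyz": [0,0,0],"twist": -0.04}
  ]
}}

```text
t: 11.27
tool_pos: [518.0, -157.7, 78.2]
orientation: [180.0, -0.0, 162.3]
force: [2.1, 0.3, -0.6]
width: 57.4
grip_force: 26.7
```

```bash
python3 s.py
```

```text
{'tool_pos': [518.0, -157.74, 78.23], 'orientation': [180.0, -0.02, 162.26], 'width': 57.38, 'grip_force': 26.75, 'force': [2.08, 0.33, -0.62], 'wrist_torque': [0.13, -0.49, -0.04]}
```

Emit:
{"method": "apply_moves", "body": {
  "plan": [
    {"gripper": 0.2,"xyz": [0,0,0],"twist": -0.015},
    {"gripper": 0.2,"xyz": [0,0,0],"twist": -0.03},
    {"gripper": 0.2,"xyz": [0,0,0],"twist": -0.03}
  ]
}}

```text
t: 11.52
tool_pos: [517.9, -157.9, 78.2]
orientation: [-180.0, -0.0, 164.0]
force: [1.1, -0.0, 0.5]
width: 57.8
grip_force: 26.8
```

```bash
python3 s.py
```

```text
{'tool_pos': [517.88, -157.86, 78.22], 'orientation': [-179.99, -0.04, 163.96], 'width': 57.84, 'grip_force': 26.77, 'force': [1.11, -0.04, 0.47], 'wrist_torque': [0.12, -0.41, 0.02]}
```

Emit:
{"method": "apply_moves", "body": {
  "plan": [
    {"gripper": 0.2,"xyz": [0,0,0],"twist": -0.015},
    {"gripper": 0.2,"xyz": [0,0,0],"twist": -0.03},
    {"gripper": 0.2,"xyz": [0,0,0],"twist": -0.03}
  ]
}}

```text
t: 11.77
tool_pos: [517.8, -157.9, 78.2]
orientation: [-180.0, -0.0, 165.7]
force: [1.1, -0.6, -0.2]
width: 57.4
grip_force: 26.8
```

```bash
python3 s.py
```

```text
{'tool_pos': [517.84, -157.88, 78.22], 'orientation': [-179.99, -0.04, 165.68], 'width': 57.4, 'grip_force': 26.85, 'force': [1.08, -0.56, -0.23], 'wrist_torque': [0.05, -0.28, -0.03]}
```

Emit:
{"method": "apply_moves", "body": {
  "plan": [
    {"gripper": 0.2,"xyz": [0,0,0],"twist": -0.015},
    {"gripper": 0.2,"xyz": [0,0,0],"twist": -0.03},
    {"gripper": 0.2,"xyz": [0,0,0],"twist": -0.03}
  ]
}}

```text
t: 12.02
tool_pos: [517.8, -157.9, 78.2]
orientation: [-180.0, -0.0, 167.4]
force: [0.9, 0.0, -0.5]
width: 57.1
grip_force: 26.9
```

```bash
python3 s.py
```

```text
{'tool_pos': [517.84, -157.93, 78.23], 'orientation': [-179.99, -0.04, 167.37], 'width': 57.14, 'grip_force': 26.93, 'force': [0.87, 0.02, -0.48], 'wrist_torque': [0.02, -0.2, -0.14]}
```

Emit:
{"method": "apply_moves", "body": {
  "plan": [
    {"gripper": 0.2,"xyz": [0,0,0],"twist": -0.015},
    {"gripper": 0.2,"xyz": [0,0,0],"twist": -0.015}
  ]
}}

```text
t: 12.18
tool_pos: [517.9, -157.9, 78.2]
orientation: [-180.0, -0.0, 168.2]
force: [0.4, -0.1, -0.8]
width: 57.6
grip_force: 27.1
```

```bash
python3 s.py
```

```text
{'tool_pos': [517.87, -157.9, 78.23], 'orientation': [-180.0, -0.04, 168.21], 'width': 57.55, 'grip_force': 27.06, 'force': [0.42, -0.13, -0.83], 'wrist_torque': [0.02, -0.21, -0.34]}
```

The torque climbs steadily to -0.34 N m, so the stop is felt at about 77°. I relieve it slightly and lift gently.

Emit:
{"method": "apply_moves", "body": {
  "plan": [
    {"gripper": 0.2,"xyz": [0,0,0],"twist": 0.012},
    {"gripper": 0.2,"xyz": [0,0,-0.5],"twist": 0.012},
    {"gripper": 0.2,"xyz": [0,0,-1],"twist": 0.012},
    {"gripper": 0.2,"xyz": [0,0,-1.5],"twist": 0.012},
    {"gripper": 0.2,"xyz": [0,0,-2],"twist": 0.012},
    {"gripper": 0.2,"xyz": [0,0,-2],"twist": 0.012}
  ]
}}

```text
t: 12.68
tool_pos: [517.8, -157.8, 80.1]
orientation: [-180.0, -0.1, 167.5]
force: [0.9, -1.1, -8.1]
width: 57.5
grip_force: 28.7
```

```bash
python3 s.py
```

```text
{'tool_pos': [517.76, -157.85, 80.07], 'orientation': [-179.99, -0.05, 167.52], 'width': 57.54, 'grip_force': 28.67, 'force': [0.95, -1.08, -8.12], 'wrist_torque': [-0.14, -0.3, -0.1]}
```

Emit:
{"method": "apply_moves", "body": {
  "plan": [
    {"gripper": 0.2,"xyz": [0,0,-0.3],"twist": 0},
    {"gripper": 0.2,"xyz": [0,0,-0.6],"twist": 0},
    {"gripper": 0.2,"xyz": [0,0,-0.6],"twist": 0}
  ]
}}

```text
t: 12.93
tool_pos: [517.9, -157.9, 81.0]
orientation: [-180.0, -0.0, 167.5]
force: [0.3, -0.4, -6.1]
width: 57.3
grip_force: 28.8
```

```bash
python3 s.py
```

```text
{'tool_pos': [517.88, -157.87, 81.04], 'orientation': [-179.98, -0.04, 167.52], 'width': 57.3, 'grip_force': 28.76, 'force': [0.29, -0.4, -6.07], 'wrist_torque': [-0.16, -0.04, -0.1]}
```

Emit:
{"method": "apply_moves", "body": {
  "plan": [
    {"gripper": 0.2,"xyz": [0,0,-0.4],"twist": 0},
    {"gripper": 0.2,"xyz": [0,0,-0.8],"twist": 0},
    {"gripper": 0.2,"xyz": [0,0,-1.2],"twist": 0},
    {"gripper": 0.2,"xyz": [0,0,-1.2],"twist": 0},
    {"gripper": 0.2,"xyz": [0,0,-1.2],"twist": 0}
  ]
}}

```text
t: 13.35
tool_pos: [518.1, -157.9, 82.3]
orientation: [-180.0, -0.0, 167.5]
force: [-1.1, 0.1, -2.5]
width: 57.9
grip_force: 28.9
```

```bash
python3 s.py
```

```text
{'tool_pos': [518.07, -157.86, 82.33], 'orientation': [-179.98, -0.01, 167.52], 'width': 57.92, 'grip_force': 28.92, 'force': [-1.14, 0.09, -2.47], 'wrist_torque': [-0.13, 0.22, -0.09]}
```

The force has dropped to about the lens's weight, so it is clear of the lugs. I lift on and look.

Emit:
{"method": "apply_moves", "body": {
  "plan": [
    {"gripper": 0.2,"xyz": [0,0,-2],"twist": 0},
    {"gripper": 0.2,"xyz": [0,0,-5],"twist": 0},
    {"gripper": 0.2,"xyz": [0,0,-10],"twist": 0},
    {"gripper": 0.2,"xyz": [0,0,-20],"twist": 0},
    {"gripper": 0.2,"xyz": [0,0,-35],"twist": 0},
    {"gripper": 0.2,"xyz": [0,0,-50],"twist": 0},
    {"gripper": 0.2,"xyz": [0,0,-60],"twist": 0},
    {"gripper": 0.2,"xyz": [0,0,-60],"twist": 0}
  ]
}}

```text
t: 14.02
tool_pos: [520.0, -158.0, 145.0]
orientation: [-180.0, 0.3, 167.5]
force: [1.1, 0.4, -2.9]
width: 57.3
grip_force: 29.2
```

```bash
python3 s.py
python3 - <<'E'
from h import *
f=viewer.grab_frame("side"); save(f,"lift"); u,v=map(int,proj(f,(517,-157,130)))
save(f,"lift",cv2.resize(f["image"][v-50:v+60,u-60:u+60],None,fx=5,fy=5,interpolation=cv2.INTER_CUBIC)); print(u-60,v-50)
E
```

```text
{'tool_pos': [519.99, -157.96, 145.04], 'orientation': [-179.96, 0.29, 167.53], 'width': 57.33, 'grip_force': 29.18, 'force': [1.05, 0.4, -2.85], 'wrist_torque': [0.0, -0.0, 0.05]}
262 217
```

View pics/lift.png

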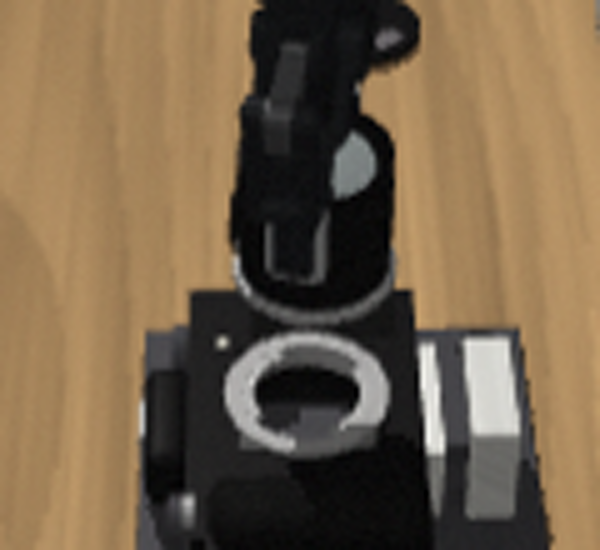

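The lens is off and upright in the grip, and the mount ring at about (306,390) is bare. Now I measure the cap precisely with a silhouette fit in both cameras, using the ring as the side-camera reference.

```bash
cat > cap.py <<'E'
from h import *
from scipy.optimize import minimize
def sil(f,x,y,r,z0,z1,S=4):
    a=np.linspace(0,2*np.pi,90); pts=np.array([proj(f,(x+r*np.cos(t),y+r*np.sin(t),z)) for z in(z0,z1) for t in a],np.float32)
    h=cv2.convexHull(pts)
    m=np.zeros((480*S,640*S),np.uint8); cv2.fillConvexPoly(m,np.round((h+.5)*S).astype(int),1)
    return cv2.resize(m.astype(np.float32),(640,480),interpolation=cv2.INTER_AREA)
def fitmask(f,M,x0,r,z0,z1):
    M=M.astype(np.float32)
    g=lambda p:np.abs(sil(f,p[0],p[1],r,z0,z1)-M).sum()
    return minimize(g,x0,method="Nelder-Mead",options=dict(initial_simplex=[x0,(x0[0]+5,x0[1]),(x0[0],x0[1]+5)],xatol=.1))
E
python3 - <<'E'
from cap import *
for c in("top","side"):
    f=viewer.grab_frame(c); b=proj(f,(549,234,6))
    g=cv2.cvtColor(f["image"],cv2.COLOR_RGB2GRAY)
    box=np.zeros(g.shape,bool); u,v=map(int,b); box[v-17:v+17,u-17:u+17]=1
    for d in spotter.masks_of(c,"rear_cap"):
        k=np.array([d["centre"][1]*640,d["centre"][0]*480])
        if np.hypot(*(k-b))<10: 
            s=fitmask(f,d["pixels"],(549.,234.),31.5,0,13); print(c,"mask",s.x.round(1),round(s.fun,1),d["pixels"].sum())
    for th in(35,50):
        M=(g<th)&box; n,l,st,ce=cv2.connectedComponentsWithStats(M.astype(np.uint8)); i=l[v,u] or 1+np.argmax(st[1:,4])
        s=fitmask(f,l==i,(549.,234.),31.5,0,13); print(c,th,s.x.round(1),round(s.fun,1),st[i,4])
    if c=="side":
        u,v=map(int,proj(f,(518,-158,57))); box[:]=0; box[v-16:v+22,u-22:u+22]=1
        M=(g>95)&box; q=cv2.findNonZero(M.astype(np.uint8)); h=cv2.convexHull(q); m=np.zeros(g.shape,np.uint8); cv2.fillConvexPoly(m,h,1)
        s=fitmask(f,m,(518.,-158.),33,57,57); print("ring",s.x.round(1),s.fun,m.sum(),cv2.boundingRect(q))
E
```

```text
top mask [549.4 235.1] 19.7 529
top 35 [550.2 232.9] 42.3 486
top 50 [550.2 233. ] 28.0 503
side 35 [539.5 201.5] 464.3 822
side 50 [550.7 212.1] 496.4 846
ring [ 517.1 -149.8] 168.8125 785 (305, 278, 35, 29)
```

Emit:
{"method": "apply_moves", "body": {
  "plan": [
    {"gripper": 0.2,"xyz": [1,8,-10],"twist": 0},
    {"gripper": 0.2,"xyz": [4,26,-18],"twist": 0},
    {"gripper": 0.2,"xyz": [7,52,-20],"twist": 0},
    {"gripper": 0.2,"xyz": [12,82,-20],"twist": 0},
    {"gripper": 0.2,"xyz": [16,112,-20],"twist": 0},
    {"gripper": 0.2,"xyz": [20,142,-20],"twist": 0},
    {"gripper": 0.2,"xyz": [25,172,-20],"twist": 0},
    {"gripper": 0.2,"xyz": [29,200,-20],"twist": 0}
  ]
}}

```text
t: 14.93
tool_pos: [532.7, 46.4, 162.6]
orientation: [180.0, -0.0, 167.6]
force: [0.6, 0.9, -2.3]
width: 57.6
grip_force: 29.2
```

Emit:
{"method": "apply_moves", "body": {
  "plan": [
    {"gripper": 0.2,"xyz": [4,28,0],"twist": 0},
    {"gripper": 0.2,"xyz": [8,58,0],"twist": 0},
    {"gripper": 0.2,"xyz": [12,88,0],"twist": 0},
    {"gripper": 0.2,"xyz": [17,118,0],"twist": 0},
    {"gripper": 0.2,"xyz": [21,148,10],"twist": 0},
    {"gripper": 0.2,"xyz": [24,170,30],"twist": 0},
    {"gripper": 0.2,"xyz": [26,184,50],"twist": 0},
    {"gripper": 0.2,"xyz": [27,189,60],"twist": 0}
  ]
}}

```text
t: 15.6
tool_pos: [545.5, 237.6, 100.4]
orientation: [180.0, -0.2, 167.8]
force: [-0.1, -0.4, -2.4]
width: 57.5
grip_force: 29.2
```

Emit:
{"method": "apply_moves", "body": {
  "plan": [
    {"gripper": 0.2,"xyz": [0,0,5],"twist": 0},
    {"gripper": 0.2,"xyz": [0,0,10],"twist": 0},
    {"gripper": 0.2,"xyz": [0,0,15],"twist": 0},
    {"gripper": 0.2,"xyz": [0,0,15],"twist": 0},
    {"gripper": 0.2,"xyz": [0,0,15],"twist": 0}
  ]
}}

```text
t: 16.02
tool_pos: [548.1, 232.9, 87.6]
orientation: [-180.0, 0.0, 167.4]
force: [0.8, -0.2, -3.2]
width: 57.6
grip_force: 29.2
```

```bash
python3 s.py
python3 - <<'E'
from h import *
o=[]
for c in("side","top"):
    f=viewer.grab_frame(c); u,v=map(int,proj(f,(550,234,40)))
    print(c,u-35,v-40, proj(f,(549.8,234,13)), proj(f,env.sense()["tool_pos"]))
    o.append(cv2.resize(f["image"][v-40:v+30,u-30:u+30],None,fx=6,fy=6,interpolation=cv2.INTER_CUBIC))
save(f,"over",np.hstack(o))
E
```

```text
{'tool_pos': [548.14, 232.88, 87.55], 'orientation': [-179.98, 0.03, 167.41], 'width': 57.56, 'grip_force': 29.15, 'force': [0.82, -0.22, -3.2], 'wrist_torque': [0.01, 0.03, -0.01]}
side 296 152 [331.28025861 201.28898387] [331.3282818  177.91860723]
top 215 194 [251.67509882 236.46692488] [247.51478397 231.73197471]
```

View pics/over.png

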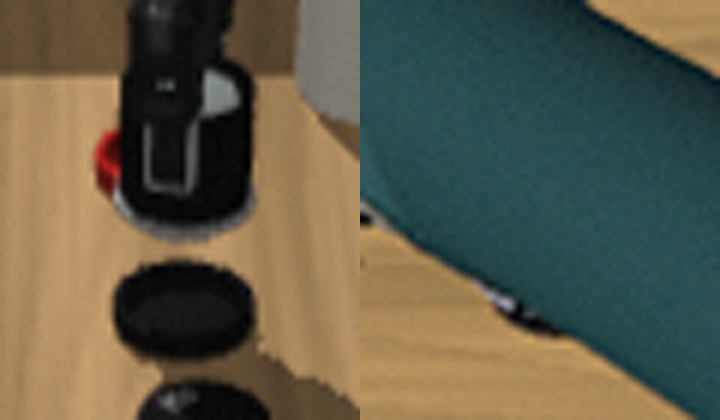

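Side crop: the flange is centred at column 184.5 and the cap at 185. Allowing for perspective, the lens needs about +1.5 mm in x and +1 mm in y. I lower to just above the rim.

Emit:
{"method": "apply_moves", "body": {
  "plan": [
    {"gripper": 0.2,"xyz": [-1.2,1.4,8],"twist": 0},
    {"gripper": 0.2,"xyz": [-1.2,1.4,16],"twist": 0},
    {"gripper": 0.2,"xyz": [-1.2,1.4,24],"twist": 0},
    {"gripper": 0.2,"xyz": [-1.2,1.4,32],"twist": 0},
    {"gripper": 0.2,"xyz": [-1.2,1.4,36],"twist": 0},
    {"gripper": 0.2,"xyz": [-1.2,1.4,38],"twist": 0},
    {"gripper": 0.2,"xyz": [-1.2,1.4,38],"twist": 0}
  ]
}}

```text
t: 16.7
tool_pos: [548.6, 235.2, 48.3]
orientation: [-180.0, -0.1, 167.5]
force: [0.6, 0.2, -2.4]
width: 57.5
grip_force: 29.2
```

```bash
python3 s.py
python3 - <<'E'
from h import *
f=viewer.grab_frame("side"); u,v=map(int,proj(f,(550,234,30)))
x=proj(f,(549.8,234,13)); print(x, proj(f,(549.8,234,26)),proj(f,(551.8,234,13)),proj(f,(549.8,236,13)))
save(f,"near",cv2.resize(f["image"][v-30:v+25,u-30:u+30],None,fx=10,fy=10,interpolation=cv2.INTER_CUBIC));print(u-30,v-30)
E
```

```text
{'tool_pos': [548.61, 235.17, 48.34], 'orientation': [-179.96, -0.07, 167.53], 'width': 57.46, 'grip_force': 29.15, 'force': [0.65, 0.17, -2.37], 'wrist_torque': [0.02, 0.03, -0.01]}
[331.28025861 201.28898387] [331.38832483 197.32348454] [332.01510604 201.28802962] [331.25500194 200.87057608]
301 166
```

View pics/near.png

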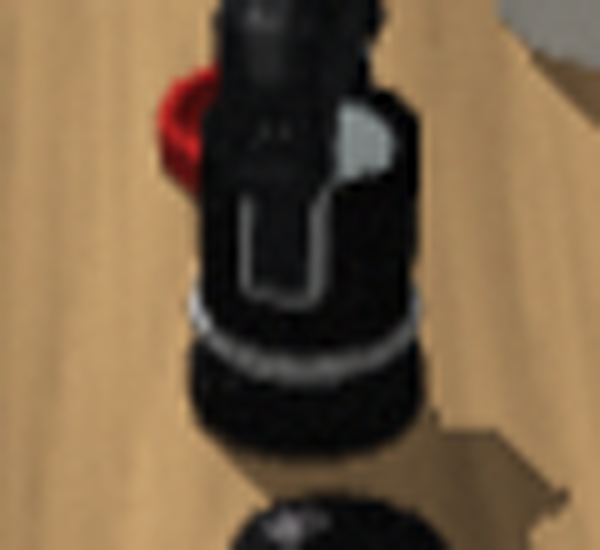

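Emit:
{"method": "apply_moves", "body": {
  "plan": [
    {"gripper": 0.2,"xyz": [-1.1,-0.3,0],"twist": 0},
    {"gripper": 0.2,"xyz": [-1.1,-0.3,1],"twist": 0},
    {"gripper": 0.2,"xyz": [-1.1,-0.3,3],"twist": 0},
    {"gripper": 0.2,"xyz": [-1.1,-0.3,5],"twist": 0},
    {"gripper": 0.2,"xyz": [-1.1,-0.3,6.5],"twist": 0},
    {"gripper": 0.2,"xyz": [-1.1,-0.3,6.5],"twist": 0}
  ]
}}

```text
t: 17.25
tool_pos: [549.8, 234.5, 42.2]
orientation: [-180.0, -0.0, 167.5]
force: [-0.0, 0.4, -3.1]
width: 57.5
grip_force: 29.2
```

Emit:
{"method": "apply_moves", "body": {
  "plan": [
    {"gripper": 0.2,"xyz": [0,0,0.5],"twist": 0},
    {"gripper": 0.2,"xyz": [0,0,1],"twist": 0},
    {"gripper": 0.2,"xyz": [0,0,1],"twist": 0}
  ]
}}

```text
t: 17.5
tool_pos: [550.0, 234.7, 41.6]
orientation: [-180.0, -0.0, 167.5]
force: [0.0, -0.2, -3.0]
width: 57.2
grip_force: 29.2
```

Emit:
{"method": "apply_moves", "body": {
  "plan": [
    {"gripper": 0.2,"xyz": [0,0,0.5],"twist": 0},
    {"gripper": 0.2,"xyz": [0,0,1],"twist": 0},
    {"gripper": 0.2,"xyz": [0,0,1.5],"twist": 0},
    {"gripper": 0.2,"xyz": [0,0,1.5],"twist": 0}
  ]
}}

```text
t: 17.83
tool_pos: [550.0, 234.6, 40.0]
orientation: [-180.0, -0.0, 167.5]
force: [0.1, 0.4, -2.6]
width: 57.6
grip_force: 29.2
```

Emit:
{"method": "apply_moves", "body": {
  "plan": [
    {"gripper": 0.2,"xyz": [0,0,0.5],"twist": 0},
    {"gripper": 0.2,"xyz": [0,0,1],"twist": 0},
    {"gripper": 0.2,"xyz": [0,0,1.5],"twist": 0},
    {"gripper": 0.2,"xyz": [0,0,1.5],"twist": 0}
  ]
}}

```text
t: 18.17
tool_pos: [550.0, 234.7, 38.5]
orientation: [-180.0, -0.0, 167.5]
force: [-0.5, 0.9, -2.5]
width: 57.4
grip_force: 29.2
```

The tube is inside the cup with no contact force. I lower on to the seat.

Emit:
{"method": "apply_moves", "body": {
  "plan": [
    {"gripper": 0.2,"xyz": [0,0,0.5],"twist": 0},
    {"gripper": 0.2,"xyz": [0,0,1],"twist": 0},
    {"gripper": 0.2,"xyz": [0,0,1.5],"twist": 0},
    {"gripper": 0.2,"xyz": [0,0,1.5],"twist": 0}
  ]
}}

```text
t: 18.5
tool_pos: [550.0, 234.6, 37.0]
orientation: [-180.0, -0.0, 167.5]
force: [0.9, 0.3, -3.0]
width: 57.3
grip_force: 29.2
```

Emit:
{"method": "apply_moves", "body": {
  "plan": [
    {"gripper": 0.2,"xyz": [0,0,0.4],"twist": 0},
    {"gripper": 0.2,"xyz": [0,0,0.8],"twist": 0},
    {"gripper": 0.2,"xyz": [0,0,0.8],"twist": 0}
  ]
}}

```text
t: 18.75
tool_pos: [550.0, 234.6, 36.2]
orientation: [-180.0, -0.0, 167.5]
force: [0.4, 0.2, -2.0]
width: 57.3
grip_force: 29.2
```

Emit:
{"method": "apply_moves", "body": {
  "plan": [
    {"gripper": 0.2,"xyz": [0,0,0.3],"twist": 0},
    {"gripper": 0.2,"xyz": [0,0,0.6],"twist": 0},
    {"gripper": 0.2,"xyz": [0,0,0.6],"twist": 0}
  ]
}}

```text
t: 19.0
tool_pos: [550.0, 234.7, 35.7]
orientation: [-180.0, -0.0, 167.5]
force: [0.3, -0.0, -2.8]
width: 57.6
grip_force: 29.2
```

Emit:
{"method": "apply_moves", "body": {
  "plan": [
    {"gripper": 0.2,"xyz": [0,0,0.3],"twist": 0},
    {"gripper": 0.2,"xyz": [0,0,0.5],"twist": 0},
    {"gripper": 0.2,"xyz": [0,0,0.5],"twist": 0}
  ]
}}

```text
t: 19.25
tool_pos: [550.0, 234.7, 35.2]
orientation: [-180.0, -0.0, 167.5]
force: [-0.5, 0.2, -2.4]
width: 57.3
grip_force: 29.2
```

Emit:
{"method": "apply_moves", "body": {
  "plan": [
    {"gripper": 0.2,"xyz": [0,0,0.3],"twist": 0},
    {"gripper": 0.2,"xyz": [0,0,0.5],"twist": 0},
    {"gripper": 0.2,"xyz": [0,0,0.5],"twist": 0}
  ]
}}

```text
t: 19.5
tool_pos: [550.0, 234.7, 34.7]
orientation: [-180.0, -0.0, 167.5]
force: [0.3, -0.5, -3.1]
width: 57.4
grip_force: 29.2
```

Emit:
{"method": "apply_moves", "body": {
  "plan": [
    {"gripper": 0.2,"xyz": [0,0,0.2],"twist": 0},
    {"gripper": 0.2,"xyz": [0,0,0.4],"twist": 0},
    {"gripper": 0.2,"xyz": [0,0,0.4],"twist": 0}
  ]
}}

```text
t: 19.75
tool_pos: [550.0, 234.7, 34.3]
orientation: [-180.0, -0.0, 167.5]
force: [-0.1, -0.3, -3.4]
width: 57.6
grip_force: 29.2
```

Emit:
{"method": "apply_moves", "body": {
  "plan": [
    {"gripper": 0.2,"xyz": [0,0,0.2],"twist": 0},
    {"gripper": 0.2,"xyz": [0,0,0.4],"twist": 0},
    {"gripper": 0.2,"xyz": [0,0,0.4],"twist": 0}
  ]
}}

```text
t: 20.0
tool_pos: [550.1, 234.7, 34.3]
orientation: [-180.0, 0.0, 167.5]
force: [-1.5, -0.6, 1.6]
width: 57.3
grip_force: 29.5
```

Emit:
{"method": "apply_moves", "body": {
  "plan": [
    {"gripper": 0.2,"xyz": [0,0,0.2],"twist": 0},
    {"gripper": 0.2,"xyz": [0,0,0.4],"twist": 0},
    {"gripper": 0.2,"xyz": [0,0,0.4],"twist": 0}
  ]
}}

```text
t: 20.25
tool_pos: [550.2, 234.7, 34.3]
orientation: [-180.0, 0.0, 167.5]
force: [-3.3, -2.3, 5.7]
width: 57.4
grip_force: 30.0
```

Contact comes at TCP z 34.3, as expected for the flange on the rim. I ease off and open slowly.

Emit:
{"method": "apply_moves", "body": {
  "plan": [
    {"gripper": 0.2,"xyz": [0,0,-0.4],"twist": 0},
    {"gripper": 0.2,"xyz": [0,0,-0.4],"twist": 0},
    {"gripper": 0.36,"xyz": [0,0,-0.4],"twist": 0},
    {"gripper": 0.38,"xyz": [0,0,-0.4],"twist": 0},
    {"gripper": 0.42,"xyz": [0,0,-0.4],"twist": 0},
    {"gripper": 0.48,"xyz": [0,0,-0.4],"twist": 0},
    {"gripper": 0.6,"xyz": [0,0,-0.4],"twist": 0},
    {"gripper": 0.8,"xyz": [0,0,-0.4],"twist": 0}
  ]
}}

```text
t: 20.92
tool_pos: [550.1, 234.7, 33.9]
orientation: [180.0, 0.0, 167.5]
force: [0.6, -0.0, 0.0]
width: 76.4
grip_force: 0.0
```

Emit:
{"method": "apply_moves", "body": {
  "plan": [
    {"gripper": 0.9,"xyz": [0,0,-0.4],"twist": 0},
    {"gripper": 0.9,"xyz": [0,0,-5],"twist": 0},
    {"gripper": 0.9,"xyz": [0,0,-15],"twist": 0},
    {"gripper": 0.9,"xyz": [0,0,-30],"twist": 0},
    {"gripper": 0.9,"xyz": [0,0,-50],"twist": 0},
    {"gripper": 0.9,"xyz": [0,0,-80],"twist": 0},
    {"gripper": 0.9,"xyz": [0,0,-110],"twist": 0},
    {"gripper": 0.9,"xyz": [0,0,-120],"twist": 0}
  ]
}}

```text
t: 21.58
tool_pos: [552.0, 236.5, 159.9]
orientation: [179.7, 0.4, 167.5]
force: [0.2, 1.1, 1.3]
width: 81.0
grip_force: 0.0
```

```bash
python3 s.py
python3 - <<'E'
from cap import *
o=[]
for c in("side","top"):
    f=viewer.grab_frame(c); u,v=map(int,proj(f,(550,234,35)))
    if c=="side":
        for q,z in(("lens_mid",44),("cap_rim",13)): 
            for d in spotter.tip_of(c,q)[:2]: print(q,d["score"],world(f,d["centre"][1]*640,d["centre"][0]*480,z).round(1))
    o.append(cv2.resize(f["image"][v-30:v+25,u-30:u+30],None,fx=6,fy=6,interpolation=cv2.INTER_CUBIC))
save(f,"end",np.hstack(o))
E
```

```text
{'tool_pos': [551.99, 236.51, 159.92], 'orientation': [179.74, 0.35, 167.54], 'width': 81.0, 'grip_force': 0.0, 'force': [0.19, 1.05, 1.27], 'wrist_torque': [0.05, -0.06, 0.03]}
lens_mid 0.62 [554.7 232.3  44. ]
cap_rim 0.61 [551.6 225.9  13. ]
cap_rim 0.45 [541.2 370.5  13. ]
```

View pics/end.png

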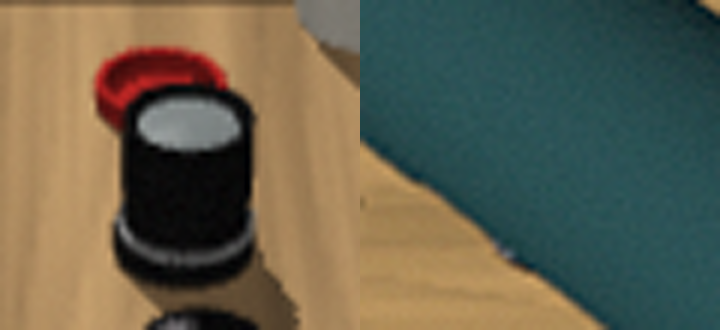

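The lens stands upright in the black cap: the flange ring is level on the rim at (185,250) and the gripper is clear. I hand in.

```bash
python3 -c "
from station import sign_off; print(sign_off())"
```

```text
the job is handed in; nothing more can be done
None
```

The release button was pushed fully in, the lens turned about 77° to its stop and lifted off, and it now stands upright with its flange on the rim of the black rear cap; the job is handed in, with no verdict returned.

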